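Flip the stock tags of the parts bins

TASK

Each bin on the parts board has a hinged metal tag in front of it. Gently push tags over with a fingertip, without gripping anything, so that only the tags of the bins heaped full lean back towards the bins (round disc showing) and the tag of any bin that is not full leans forward towards the robot (bar showing). Leave the bins and everything else on and around the board where they stand.

Things in the scene. Friction and masses are not known exactly. Their poses are not given: they have to be found in the camera images.
- board: plywood board, fixed, 340 mm (x) by 430 mm (y), 12 mm thick; origin at the centre of its underside; +x points away from the robot. Four tag stands in a row along y (pins at board x = -70 mm, 100 mm apart); behind them four bins (centres at board x = +105 mm, 100 mm apart), one straight behind each tag. Which tag and bin stands at which place changes
- tag_a_base: stand of one tag, dark steel, fixed; origin at the centre of its underside (on the board's top); axes as the board's. The hinge pin runs along y, 40 mm straight above the origin (52 mm above the bench). Foot 60 x 62 mm, two cheeks, 60 mm over their outsides, that end 16 mm above the pin. The tag is an aluminium plate 46 mm wide, 4 mm thick, about 40 g, that reaches 62 mm from the pin
- tag_a (a joint): lean of that tag, rad: 0 upright, +0.55 on its stop towards the bins (disc face up: full), -0.55 on its stop towards the robot (bar face up: not full). Turns freely; past upright it falls by its weight to the other stop. Leaning, its free edge is 32 mm (horizontally) from the pin and 105 mm above the bench (upright 114 mm); below it is open, so a fingertip lowered beyond the edge can push it over
- tag_b_base: stand of another, equal tag
- tag_b (a joint): lean of that tag, as tag_a
- tag_c_base: stand of another, equal tag
- tag_c (a joint): lean of that tag, as tag_a
- tag_d_base: stand of another, equal tag
- tag_d (a joint): lean of that tag, as tag_a
- bin_bearings: blue plastic bin, 110 mm (x) by 85 mm (y), 60 mm tall (rim 72 mm above the bench; front wall 120 mm behind the pin of its tag), fixed; origin at the centre of its underside; FULL: heaped with ball bearings to some 15 mm over its rim
- bin_bolts: same bin, FULL: heaped with bolts to some 15 mm over its rim
- bin_bushes: same bin, FULL: heaped with rubber bushes to some 15 mm over its rim
- bin_few: same bin, not full: only two bearings on its floor
- socket: steel socket, 22 mm across, 36 mm tall, standing on the board between tags; to be left alone; origin at the centre of its underside
- coupling: short brass tube, 22 mm across, 30 mm tall, standing on the board between tags; to be left alone; origin at the centre of its underside
- bush: black rubber bush, 24 mm across, 31 mm tall, standing on the board between tags; to be left alone; origin at the centre of its underside
- spray_can: grey can, 58 mm across, 160 mm tall, left of the board; to be left alone; origin at the centre of its underside
- jar: amber jar, 66 mm across, 75 mm tall, right of the board; to be left alone; origin at the centre of its underside
- screwdriver: screwdriver lying left of the board; to be left alone; origin at the centre of its underside
- wrench: wrench lying right of the board; to be left alone; origin at the centre of its underside

How it is judged:
By the outcome, as a careful person would: the job done as asked, in the order asked, and still so for the second after the job is handed in, with the robot touching nothing.
It also fails if it takes over 58 s, if anything falls off the work surface, if the arm or the gripper's body presses on something with over 40 N, if the wrist force passes 120 N, or if a joint passes its speed limit or range.

ROBOT

A 6-joint arm with a two-finger parallel gripper is mounted at the origin on the work surface. World frame = base frame: x ahead of the robot, y to its left, z up, the work surface at z = 0. Lengths are in mm, angles in rad, forces in N, time in s.
With the tool pointing down it reaches from about 350 to 875 mm from the base axis. Payload 4.2 kg.
Tool frame: the origin (TCP) lies midway between the tips of the shut fingers; the grasp point (between the pads) lies 19 mm behind it (arm.tcp_to_grasp is the distance from the TCP to the grasp point, in mm); z points along the fingers, y is the line along which they close (so a half turn about z gives the same grasp; the last joint's range is limited). The gripper opens to 85 mm and grips with 20 to 120 N. Pads are 22 mm wide; open, the fingers measure 114 mm over their backs; the gripper's body (76 mm by 85 mm) begins 54 mm behind the grasp point. The pads swing forward as they close: fully open they stand 13 mm farther back than shut.
Start: joints at [-0.887, 0.385, 0.008, 0, -1.194, -0.259], TCP at [257.599, -569.423, 231.312] pointing down, gripper open.
Joint ranges: [-3.14, 3.14], [-1.21, 2.06], [-1.07, 1.41], [-3.16, 2.05], [-2.99, -0.16], [-3.1, 3.1]. Speed limits (rad/s): [2.79, 2.79, 3.14, 3.14, 3.14, 3.14].

INTERFACE

Orientations are given as a unit quaternion [x, y, z, w].
In Python, from bench import arm gives the robot as it stands.
- The arm moves only by the tool arm_command, never from a script. Its argument "rows" is a list of rows, each a list of 2 entries, a list of its own where there are three numbers: the shift along the tool's x, y, z as a fraction of full scale, then the turn, a rotation vector about the tool's x, y, z as a fraction of full scale. In form: [[[x, y, z], [wx, wy, wz]], ...]. A call has 1 to 5 rows; each row is the pose to reach, as a shift and turn from the pose commanded when the call began, along the tool's axes at that moment, turning the shorter way round; what a row does not reach only later rows make up. Full scale, the value 1, is 0.25 m for a shift and 180 degrees for a turn. A row lasts 1/10 s, in which the tool goes at most 50 mm and 8.59 degrees, less where a joint would pass 70% of its speed; a pose out of reach is approached as far as the arm can. A call with a number of a shift or a turn outside -1 to 1 is refused whole. A call with a gripper value outside its range is refused whole. "grip" is the opening, from 0 (shut) to 1 (fully open), set as the call begins (left out, the last holds). The fingers move at their own pace and stop on an object; the grip force is fixed at half the most. Time passes only in rows, so rows that repeat a pose let the fingers close. It gives the time, the measured TCP pose, the force, the opening and the grip force at its end, in the units of the state.
- arm.read_state(): the state, without advancing time (a new reading comes with each control period).
- arm.get_image(name): name is "scene" or "top" or "wrist"; returns (picture, depth): 400x640x3 uint8, blue, green, red; 400x640 float32, mm along the optical axis (not along the pixel's ray), 0 where there is no reading.
- arm.camera_info(name): a dict with "fx", "fy", "cx", "cy" (pixels), "extrinsics" (4x4, takes a point from camera to world coordinates). Camera axes: x right, y down, z forward; pixel columns grow to the right and rows downward; lengths in mm; the calibration is good to about 2 mm. A picture is of the moment at which its call begins: read the wrist's pose just before it. camera_info takes no time and is no camera call; for the wrist camera it gives the pose at the moment of the call.
- arm.job_done(): hands the job in; it is judged then, once.
Trained networks look in the newest picture that a camera, given by its name, has taken for a name from the list of things; names that differ only in an ending like _2 or _b are one class to them, and where a whole thing is asked for, a point or a joint stands for the part that bears it (a point fixed in the world has none). Each returns a list of dicts, best first, with "score" (0 to 1); they miss things now and then, are a little off and sometimes report something else, mostly with a low value. They report only what shows in the picture. A call takes as long as a camera call.
- arm.spot_in(camera, query): "position" ([column, row] in pixels, amid what is visible of it).
The state is a dict: "clock": time; "joints": joint angles; "joint_vel": joint speeds; "joint_efforts": joint torques, N m; "position": TCP position; "ee_rot": TCP orientation; "contact_force": force on the tool from outside, world axes, zero at the start; "wrist_torque": the same for the moment, N m; "gripper_width": finger opening in mm; "grasp_force": force on a finger pad.
Only numpy, scipy, OpenCV 4.12 (cv2) and the standard library are available. Lean on these libraries where they do the work, as an engineer would, in place of code of your own. Each camera call takes 0.05 s, during which the arm holds its last target. There are 200 camera calls.

## Working session

There is one attempt and no reset: what is moved stays moved. The work goes in short steps, Python scripts to look and compute and a tool call to move; the robot and the scene stay as the last step left them, time stands still between calls to the robot, and variables do not carry over. Pictures are saved under pics/ and viewed, at most 10 in all, crops included, and the job is handed in when it is done.

Besides the shell and the picture viewer there is one more tool, called after "Request:" by a JSON object that holds its "fn" and its "kwargs". arm_command: Moves the arm, as the interface text tells. Shift numbers are shares of 0.25 m and turn numbers shares of 180 degrees, none past 1 either way. Its arguments: {"type":"object","properties":{"rows":{"type":"array","items":{"type":"array"}},"grip":{"type":"number"}},"required":["rows"]}

```bash
mkdir -p pics; ls; cat > h.py <<'E'
import numpy as np, cv2
from bench import arm
def world(cam, px, depth, info=None):
    i=info or arm.camera_info(cam); u,v=int(round(px[0])),int(round(px[1]))
    p=depth[max(0,v-2):v+3,max(0,u-2):u+3]; p=p[p>0]; d=np.median(p) if p.size else 0
    return (i["extrinsics"]@np.array([(px[0]-i["cx"])*d/i["fx"],(px[1]-i["cy"])*d/i["fy"],d,1]))[:3]
E
python3 - <<'E'
from h import *
s=arm.read_state(); print(s["clock"],s["position"],s["ee_rot"],s["gripper_width"])
for c in ("scene","top"):
    im,d=arm.get_image(c); cv2.imwrite(f"pics/{c}0.png",im); np.save(f"{c}0.npy",d)
for q in ["board","tag_a_base","tag_a","bin_bearings","bin_bolts","bin_bushes","bin_few","socket","coupling","bush"]:
    for r in arm.spot_in("top",q)[:5]:
        print(q,round(r["score"],2),np.round(r["position"]),np.round(world("top",r["position"],d)))
E
```

```text
pics
0.0 [ 257.35542946 -568.9143608   230.22811497] [-2.10714161e-01  9.77547119e-01  1.04670830e-03 -2.79343760e-04] 85.25999784936083
board 0.79 [306. 187.] [634.  45.  11.]
board 0.43 [370. 196.] [ 595. -120.   83.]
tag_a_base 0.64 [329. 193.] [604. -16.  63.]
tag_a 0.77 [325. 190.] [609.  -6.  74.]
tag_a 0.7 [369. 195.] [ 598. -119.   76.]
tag_a 0.66 [254. 202.] [578. 177.  63.]
tag_a 0.6 [289. 202.] [576.  84.  85.]
bin_bearings 0.59 [288. 136.] [753.  92.  82.]
bin_bolts 0.63 [358. 131.] [768. -90.  82.]
bin_bolts 0.16 [254. 204.] [570. 173.  79.]
bin_bushes 0.69 [250. 133.] [756. 192.  87.]
bin_few 0.88 [323. 134.] [782.  -0.  16.]
socket 0.65 [307. 194.] [606.  42.  48.]
coupling 0.6 [270. 204.] [585. 139.  16.]
coupling 0.43 [288. 201.] [582.  88.  74.]
```

View pics/scene0.png

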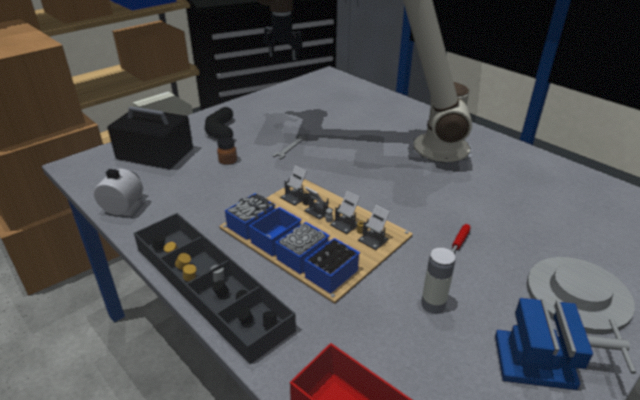

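```bash
python3 - <<'E'
import cv2
im=cv2.imread("pics/top0.png"); cv2.imwrite("pics/top0c.png",cv2.resize(im[90:270,200:430],None,fx=3.3,fy=3.3,interpolation=cv2.INTER_CUBIC))
E
```

```text
(no output)
```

View pics/top0c.png

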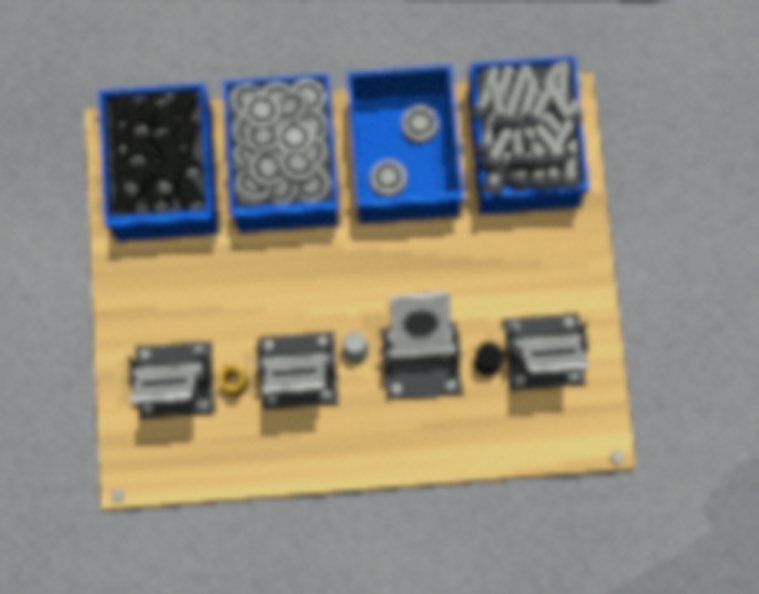

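The scene view shows the board with four bins, with the third bin (second from the right of the robot) holding just two bearings. In the top crop, the tags at crop (165,385), (295,372) and (545,355) show bars while their bins are full. The tag at (420,325) shows a disc in front of bin_few, so all four need flipping. Next I'll get the exact geometry.

```bash
python3 - <<'E'
from h import *
d=np.load("top0.npy"); i=arm.camera_info("top")
v,u=np.mgrid[0:400,0:640]; P=np.stack([(u-i["cx"])*d/i["fx"],(v-i["cy"])*d/i["fy"],d],-1)
W=P@i["extrinsics"][:3,:3].T+i["extrinsics"][:3,3]
W[d==0]=np.nan
reg=(W[...,0]>400)&(W[...,0]<900)&(abs(W[...,1]-30)<270)
m=((W[...,2]>6)&(W[...,2]<130)&reg).astype(np.uint8)
n,l,st,ct=cv2.connectedComponentsWithStats(m)
k=1+np.argmax(st[1:,4]); r=cv2.minAreaRect(W[l==k][:,:2].astype(np.float32)); print("board",r)
c=np.array(r[0]); box=cv2.boxPoints(r); print(box)
# yaw: long side along y
e=box-np.roll(box,1,0); L=np.linalg.norm(e,axis=1); ey=e[np.argmax(L)]; ey=ey*np.sign(ey[1])/np.linalg.norm(ey); ex=np.array([ey[1],-ey[0]])
print("ex",ex,"yaw deg",np.degrees(np.arctan2(ex[1],ex[0])))
B=np.stack([(W[...,:2]-c)@ex,(W[...,:2]-c)@ey],-1)
for y0 in (150,50,-50,-150):
    pin=c-70*ex+y0*ey
    g=(abs(B[...,1]-y0)<45)
    t=g&(W[...,2]>72)&(abs(B[...,0]+70)<60); b=g&(W[...,2]>60)&(abs(B[...,0]-105)<80)
    f=lambda q:(np.round(np.median(q,0)),np.round(np.percentile(q,3,0)),np.round(np.percentile(q,97,0)))
    print(y0,"pin",np.round(pin,1),"tag",f(B[t]),"z",W[t][:,2].max(),"bin",f(B[b])[1:])
h=(W[...,2]>125)&(W[...,0]>350)&(W[...,0]<950)&(abs(W[...,1])<500); print("tall",np.nanmedian(W[h],0),h.sum(),np.nanmin(W[h],0),np.nanmax(W[h],0))
E
```

```text
board ((672.0820922851562, 45.65193176269531), (358.75909423828125, 437.52825927734375), 5.802741527557373)
[[ 471.50378  245.1591 ]
 [ 515.7396  -190.12718]
 [ 872.6604  -153.85524]
 [ 828.42456  281.43103]]
ex [0.99487585 0.10110396] yaw deg 5.8027453
150 pin [587.3 187.8] tag (array([-98., 147.]), array([-108.,  127.]), array([-87., 170.])) z 109.75314470719104 bin (array([ 43., 108.]), array([153., 187.]))
50 pin [597.4  88.3] tag (array([-99.,  49.]), array([-109.,   26.]), array([-87.,  71.])) z 110.68201709347773 bin (array([41.,  8.]), array([151.,  87.]))
-50 pin [607.5 -11.2] tag (array([-56., -51.]), array([-68., -73.]), array([-44., -30.])) z 108.9154404569997 bin (array([ 38., -94.]), array([152., -11.]))
-150 pin [ 617.6 -110.7] tag (array([-102., -152.]), array([-111., -172.]), array([ -90., -129.])) z 109.51960100109272 bin (array([  39., -193.]), array([ 148., -112.]))
tall [ 401.06299032 -418.48502394  563.76432459] 3838 [ 350.15732007 -475.22756726  125.43601682] [670.34688267 461.37382516 595.05845775]
```

Request:
{"fn": "arm_command", "kwargs": {"rows": [[[-0.16, 0.106, 0], [0, 0, 0.021]], [[-0.32, 0.212, 0], [0, 0, 0.042]], [[-0.48, 0.318, 0], [0, 0, 0.063]], [[-0.64, 0.424, 0], [0, 0, 0.085]], [[-0.8, 0.53, 0], [0, 0, 0.1056]]], "grip": 0}}

```text
clock: 1.1
position: [385.9, -364.7, 231.6]
ee_rot: [-0.045, 0.999, -0.0, 0.0]
contact_force: [0.8, -0.0, -0.0]
gripper_width: 12.1
grasp_force: 0.0
```

Request:
{"fn": "arm_command", "kwargs": {"rows": [[[-0.11, 0.15, 0.05], [0, 0, 0]], [[-0.22, 0.3, 0.1], [0, 0, 0]], [[-0.34, 0.45, 0.15], [0, 0, 0]], [[-0.45, 0.6, 0.2], [0, 0, 0]], [[-0.56, 0.74, 0.26], [0, 0, 0]]]}}

```text
clock: 1.6
position: [508.5, -167.2, 166.6]
ee_rot: [-0.047, 0.999, -0.0, 0.001]
contact_force: [1.2, -0.7, 0.3]
gripper_width: 0.1
grasp_force: 0.0
```

Request:
{"fn": "arm_command", "kwargs": {"rows": [[[-0.05, 0.07, 0.02], [0, 0, 0]], [[-0.1, 0.14, 0.05], [0, 0, 0]], [[-0.144, 0.185, 0.064], [0, 0, 0]], [[-0.144, 0.185, 0.064], [0, 0, 0]], [[-0.144, 0.185, 0.064], [0, 0, 0]]]}}

```text
clock: 2.1
position: [539.0, -119.9, 150.4]
ee_rot: [-0.047, 0.999, -0.0, -0.0]
contact_force: [-0.3, 0.9, 0.5]
gripper_width: -0.2
grasp_force: 0.0
```

Request:
{"fn": "arm_command", "kwargs": {"rows": [[[0, 0, 0.12], [0, 0, 0]], [[0, 0, 0.248], [0, 0, 0]], [[-0.02, 0, 0.248], [0, 0, 0]], [[-0.06, 0, 0.248], [0, 0, 0]], [[-0.09, 0, 0.248], [0, 0, 0]]]}}

```text
clock: 2.6
position: [563.9, -118.1, 90.5]
ee_rot: [-0.047, 0.999, -0.0, 0.002]
contact_force: [0.8, 1.2, 0.5]
gripper_width: -0.2
grasp_force: 0.0
```

Request:
{"fn": "arm_command", "kwargs": {"rows": [[[-0.035, 0, 0], [0, 0, 0]], [[-0.07, 0, 0], [0, 0, 0]], [[-0.105, 0, 0], [0, 0, 0]], [[-0.14, 0, 0], [0, 0, 0]], [[-0.165, 0, 0], [0, 0, 0]]]}}

```text
clock: 3.1
position: [603.4, -113.6, 88.3]
ee_rot: [-0.047, 0.999, -0.0, 0.0]
contact_force: [-0.4, -0.3, 0.0]
gripper_width: -0.3
grasp_force: 0.0
```

Request:
{"fn": "arm_command", "kwargs": {"rows": [[[-0.025, 0, 0], [0, 0, 0]], [[-0.025, 0, 0], [0, 0, 0]], [[-0.025, 0, 0], [0, 0, 0]]]}}

```text
clock: 3.4
position: [608.5, -113.1, 88.1]
ee_rot: [-0.046, 0.999, 0.0, -0.0]
contact_force: [0.3, -0.2, -0.2]
gripper_width: -0.2
grasp_force: 0.0
```

Request:
{"fn": "arm_command", "kwargs": {"rows": [[[0.1, 0, 0], [0, 0, 0]], [[0.2, 0, 0], [0, 0, 0]], [[0.28, 0, -0.1], [0, 0, 0]], [[0.28, 0, -0.248], [0, 0, 0]], [[0.28, 0, -0.248], [0, 0, 0]]]}}

```text
clock: 3.9
position: [541.5, -120.1, 155.8]
ee_rot: [-0.047, 0.999, -0.001, 0.005]
contact_force: [0.7, -0.2, 1.0]
gripper_width: 0.2
grasp_force: 0.0
```

```bash
cat > chk.py <<'E'
from h import *
import sys
im,d=arm.get_image("top"); print(arm.read_state()["position"])
cv2.imwrite(f"pics/top{sys.argv[1]}.png",cv2.resize(im[110:250,220:420],None,fx=3,fy=3,interpolation=cv2.INTER_CUBIC))
E
python3 chk.py 1
```

```text
[ 540.2337176  -119.75830252  153.35314454]
```

View pics/top1.png

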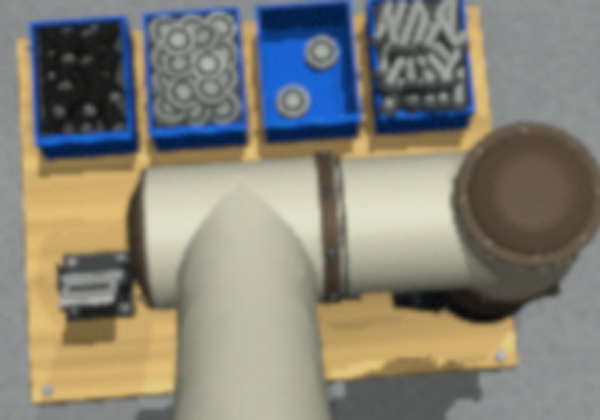

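Request:
{"fn": "arm_command", "kwargs": {"rows": [[[-0.1, 0.08, 0], [0, 0, 0]], [[-0.22, 0.16, 0], [0, 0, 0]], [[-0.34, 0.24, 0], [0, 0, 0]], [[-0.46, 0.32, 0], [0, 0, 0]], [[-0.566, 0.4, 0], [0, 0, 0]]]}}

```text
clock: 4.45
position: [671.1, -6.0, 148.8]
ee_rot: [-0.046, 0.999, -0.0, -0.001]
contact_force: [-0.1, -0.1, 0.2]
gripper_width: -0.1
grasp_force: 0.0
```

Request:
{"fn": "arm_command", "kwargs": {"rows": [[[0, 0, 0], [0, 0, 0]], [[0, 0, 0.12], [0, 0, 0]], [[0, 0, 0.248], [0, 0, 0]], [[0, 0, 0.248], [0, 0, 0]], [[0.02, 0, 0.248], [0, 0, 0]]]}}

```text
clock: 4.95
position: [665.3, -8.0, 87.7]
ee_rot: [-0.047, 0.999, -0.0, -0.001]
contact_force: [0.8, 0.4, 1.4]
gripper_width: 0.0
grasp_force: 0.0
```

Request:
{"fn": "arm_command", "kwargs": {"rows": [[[0.04, 0, 0], [0, 0, 0]], [[0.08, 0, 0], [0, 0, 0]], [[0.115, 0, 0], [0, 0, 0]], [[0.15, 0, 0], [0, 0, 0]], [[0.185, 0, 0], [0, 0, 0]]]}}

```text
clock: 5.45
position: [618.8, -11.8, 89.0]
ee_rot: [-0.047, 0.999, 0.0, 0.001]
contact_force: [0.5, -0.7, -0.5]
gripper_width: 0.2
grasp_force: 0.1
```

Request:
{"fn": "arm_command", "kwargs": {"rows": [[[0.035, 0, 0], [0, 0, 0]], [[0.07, 0, 0], [0, 0, 0]], [[0.083, 0, 0], [0, 0, 0]], [[0.083, 0, 0], [0, 0, 0]], [[0.083, 0, 0], [0, 0, 0]]]}}

```text
clock: 5.95
position: [599.2, -13.6, 88.4]
ee_rot: [-0.047, 0.999, -0.0, 0.0]
contact_force: [-0.1, 0.5, -0.0]
gripper_width: 0.2
grasp_force: 0.0
```

Request:
{"fn": "arm_command", "kwargs": {"rows": [[[-0.1, 0, 0], [0, 0, 0]], [[-0.2, 0, 0], [0, 0, 0]], [[-0.288, 0, -0.1], [0, 0, 0]], [[-0.288, 0, -0.248], [0, 0, 0]], [[-0.288, 0, -0.248], [0, 0, 0]]]}}

```text
clock: 6.45
position: [674.9, -6.8, 155.9]
ee_rot: [-0.047, 0.999, -0.0, 0.006]
contact_force: [0.7, 0.3, 0.6]
gripper_width: -0.2
grasp_force: 0.0
```

Request:
{"fn": "arm_command", "kwargs": {"rows": [[[0.1, 0.08, 0], [0, 0, 0]], [[0.22, 0.16, 0], [0, 0, 0]], [[0.34, 0.24, 0], [0, 0, 0]], [[0.46, 0.32, 0], [0, 0, 0]], [[0.57, 0.4, 0], [0, 0, 0]]]}}

```text
clock: 6.95
position: [518.1, 79.8, 150.1]
ee_rot: [-0.046, 0.999, 0.0, -0.0]
contact_force: [0.4, 1.9, -0.1]
gripper_width: -0.2
grasp_force: 0.0
```

Request:
{"fn": "arm_command", "kwargs": {"rows": [[[0, 0, 0], [0, 0, 0]], [[0, 0, 0.12], [0, 0, 0]], [[0, 0, 0.248], [0, 0, 0]], [[0, 0, 0.248], [0, 0, 0]], [[-0.02, 0, 0.248], [0, 0, 0]]]}}

```text
clock: 7.45
position: [524.7, 79.6, 88.4]
ee_rot: [-0.047, 0.999, -0.0, -0.0]
contact_force: [0.3, 0.3, 0.1]
gripper_width: -0.0
grasp_force: 0.0
```

Request:
{"fn": "arm_command", "kwargs": {"rows": [[[-0.04, 0, 0], [0, 0, 0]], [[-0.08, 0, 0], [0, 0, 0]], [[-0.115, 0, 0], [0, 0, 0]], [[-0.15, 0, 0], [0, 0, 0]], [[-0.185, 0, 0], [0, 0, 0]]]}}

```text
clock: 7.95
position: [571.4, 84.2, 88.6]
ee_rot: [-0.046, 0.999, 0.0, 0.0]
contact_force: [0.1, 0.0, 1.1]
gripper_width: -0.1
grasp_force: 0.1
```

Request:
{"fn": "arm_command", "kwargs": {"rows": [[[-0.035, 0, 0], [0, 0, 0]], [[-0.065, 0, 0], [0, 0, 0]], [[-0.075, 0, 0], [0, 0, 0]], [[-0.075, 0, 0], [0, 0, 0]], [[-0.075, 0, 0], [0, 0, 0]]]}}

```text
clock: 8.45
position: [588.8, 85.8, 88.2]
ee_rot: [-0.046, 0.999, -0.0, -0.0]
contact_force: [-0.3, -0.7, -0.7]
gripper_width: 0.1
grasp_force: 0.0
```

Request:
{"fn": "arm_command", "kwargs": {"rows": [[[0.1, 0, 0], [0, 0, 0]], [[0.2, 0, 0], [0, 0, 0]], [[0.28, 0, -0.1], [0, 0, 0]], [[0.28, 0, -0.248], [0, 0, 0]], [[0.28, 0, -0.248], [0, 0, 0]]]}}

```text
clock: 8.95
position: [521.8, 80.3, 155.6]
ee_rot: [-0.047, 0.999, 0.001, 0.005]
contact_force: [1.0, 1.3, 0.4]
gripper_width: -0.0
grasp_force: 0.0
```

Request:
{"fn": "arm_command", "kwargs": {"rows": [[[0, 0.1, 0], [0, 0, 0]], [[0, 0.2, 0], [0, 0, 0]], [[0, 0.3, 0], [0, 0, 0]], [[0, 0.4, 0], [0, 0, 0]], [[0, 0.4, 0], [0, 0, 0]]]}}

```text
clock: 9.45
position: [510.0, 181.1, 150.2]
ee_rot: [-0.048, 0.999, 0.0, 0.0]
contact_force: [0.1, -0.1, -1.4]
gripper_width: 0.0
grasp_force: 0.0
```

Request:
{"fn": "arm_command", "kwargs": {"rows": [[[0, 0, 0], [0, 0, 0]], [[0, 0, 0.12], [0, 0, 0]], [[0, 0, 0.248], [0, 0, 0]], [[0, 0, 0.248], [0, 0, 0]], [[-0.02, 0, 0.248], [0, 0, 0]]]}}

```text
clock: 9.95
position: [515.0, 178.4, 88.5]
ee_rot: [-0.046, 0.999, -0.001, -0.001]
contact_force: [1.6, 0.1, 0.2]
gripper_width: -0.2
grasp_force: 0.0
```

Request:
{"fn": "arm_command", "kwargs": {"rows": [[[-0.04, 0, 0], [0, 0, 0]], [[-0.08, 0, 0], [0, 0, 0]], [[-0.115, 0, 0], [0, 0, 0]], [[-0.15, 0, 0], [0, 0, 0]], [[-0.185, 0, 0], [0, 0, 0]]]}}

```text
clock: 10.45
position: [562.1, 183.8, 88.6]
ee_rot: [-0.046, 0.999, 0.0, 0.0]
contact_force: [-0.3, -0.3, -0.1]
gripper_width: -0.1
grasp_force: 0.1
```

Request:
{"fn": "arm_command", "kwargs": {"rows": [[[-0.035, 0, 0], [0, 0, 0]], [[-0.065, 0, 0], [0, 0, 0]], [[-0.075, 0, 0], [0, 0, 0]], [[-0.075, 0, 0], [0, 0, 0]], [[-0.075, 0, 0], [0, 0, 0]]]}}

```text
clock: 10.95
position: [579.5, 185.4, 88.2]
ee_rot: [-0.046, 0.999, -0.0, -0.0]
contact_force: [0.1, 0.1, 0.3]
gripper_width: -0.1
grasp_force: 0.0
```

Request:
{"fn": "arm_command", "kwargs": {"rows": [[[0.1, 0, 0], [0, 0, 0]], [[0.2, 0, 0], [0, 0, 0]], [[0.28, 0, -0.1], [0, 0, 0]], [[0.28, 0, -0.25], [0, 0, 0]], [[0.28, 0, -0.45], [0, 0, 0]]]}}

```text
clock: 11.45
position: [507.8, 178.1, 200.4]
ee_rot: [-0.047, 0.999, -0.001, -0.002]
contact_force: [0.7, 1.0, -0.7]
gripper_width: -0.2
grasp_force: 0.0
```

Request:
{"fn": "arm_command", "kwargs": {"rows": [[[0.15, -0.1, -0.1], [0, 0, 0]], [[0.3, -0.2, -0.2], [0, 0, 0]], [[0.4, -0.35, -0.3], [0, 0, 0]], [[0.45, -0.5, -0.4], [0, 0, 0]], [[0.45, -0.65, -0.4], [0, 0, 0]]]}}

```text
clock: 11.95
position: [412.7, 5.6, 305.3]
ee_rot: [-0.048, 0.999, 0.001, 0.005]
contact_force: [1.4, 0.5, -0.0]
gripper_width: -0.2
grasp_force: 0.0
```

```bash
python3 chk.py 2
```

```text
[412.3018125    2.05996671 303.55711472]
```

View pics/top2.png

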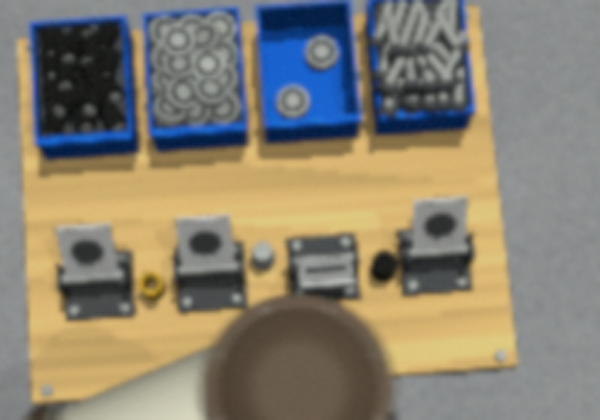

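The crop shows the tags at (88,250), (205,243) and (440,225) leaning back with their discs showing. The tag at (325,270), in front of bin_few, shows its bar. The small parts at (150,287), (262,255) and (383,267) haven't moved, and the arm is clear of everything.

```bash
python3 -c "
from bench import arm
print(arm.job_done())"
```

```text
the job is handed in; nothing more can be done
None
```

Job handed in: the last picture shows the three full bins' tags leaning back (disc showing), the bin_few tag leaning forward (bar showing), and the bins and small parts on the board where they were.

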